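# Zero the light checker and hold the optical cell in its beam

## Robot

A 7-joint arm with a two-finger parallel gripper is mounted at the origin on the work surface. World frame = base frame: x ahead of the robot, y to its left, z up, the work surface at z = 0. Lengths are in m, angles in rad, forces in N, time in s.
With the tool pointing down it reaches from about 0.4 to 0.875 m from the base axis. Payload 19.3 kg.
Tool frame: the origin (TCP) lies at the very end of the fingers, on their centre line; the grasp point (between the pads) lies 19 mm behind it; z points along the fingers, y is the line along which they close (so a half turn about z gives the same grasp; the last joint's range is limited). The gripper opens to 85 mm and grips with 20 to 120 N. Pads are 22 mm wide; open, the fingers measure 114 mm over their backs; the gripper's body (76 mm by 85 mm) begins 54 mm behind the grasp point. The pads swing forward as they close: fully open they stand 13 mm farther back than shut.
Start: joints at [-1.208, 0.521, -0.036, 1.599, 0.021, 1.021, -0.113], TCP at [0.262, 0.567, 0.231] pointing down, gripper open.
Joint ranges: [-2.91, 2.91], [-0.3, 2.13], [-1.5, 1.42], [0.17, 2.43], [-1.26, 4.41], [0.16, 1.93], [-2.52, 2.52]. Speed limits (rad/s): [1.89, 1.89, 2.39, 2.39, 3.01, 3.01, 3.01].

## Interface

Orientations are given as [roll, pitch, yaw] about the fixed x, y, z axes, in that order (R = Rz(yaw) Ry(pitch) Rx(roll)).
In Python, from workcell import bot gives the robot as it stands. The module is installed in compiled form; this text tells all that it offers.
- The arm moves only by the tool apply_moves, never from a script. Its arguments are lists of equal length, an entry for each row: "claw": the finger opening in m, from 0 to 0.0854; "xyz": the shift along the tool's x, y, z in m, a list of three; "twist": the turn, a rotation vector about the tool's x, y, z in rad, a list of three. A call has 1 to 20 rows; each row shifts and turns the commanded pose from where the row before left it, along the tool's axes as they then stand; what a row does not reach is not made up. A row lasts 1/10 s, in which the tool goes at most 50 mm and 8.59 degrees, less where a joint would pass 70% of its speed; a pose out of reach is approached as far as the arm can. A call with a gripper value outside its range is refused whole. The fingers move at their own pace and stop on an object; "force" is the grip in N (left out, the last holds). Time passes only in rows, so rows that do not move let the fingers close. It gives the time, the measured TCP pose, the force, the opening and the grip force at its end, in the units of the state.
- bot.observe(): the state, without advancing time (a new reading comes with each control period).
- bot.grab_frame(name): name is "side" or "top"; returns a dict with "img" (420x560x3 uint8, red, green, blue), "vfov" (degrees; the focal length in pixels is half the picture's height over the tangent of half this angle, whatever the lens; pixels are square), "cx", "cy" (the principal point, pixels), "view" (4x4, takes a point from world to camera coordinates). Camera axes: x right, y up, looking along -z (the intrinsics and any distortion apply to the point x, -y, -z); pixel columns grow to the right and rows downward; lengths in m; the calibration is good to about 2 mm. A picture is of the moment at which its call begins. There is no depth.
- bot.job_done(): hands the job in; it is judged then, once.
Trained networks look in the newest picture that a camera, given by its name, has taken for a name from the list of things; names that differ only in an ending like _2 or _b are one class to them, and where a whole thing is asked for, a point or a joint stands for the part that bears it (a point fixed in the world has none). Each returns a list of dicts, best first, with "score" (0 to 1); they miss things now and then, are a little off and sometimes report something else, mostly with a low value. They report only what shows in the picture. A call takes as long as a camera call.
- bot.find_in(camera, query): "position" ([x, y, z] in m, in world coordinates, good to about 4 mm: the middle of the surface that is visible of it).
The state is a dict: "clock": time; "qpos": joint angles; "qd": joint speeds; "joint_efforts": joint torques, N m; "position": TCP position; "tool_rot": TCP orientation; "force": force on the tool from outside, world axes, zero at the start; "moment": the same for the moment, N m; "grip_width": finger opening in m; "finger_force": force on a finger pad.
Only numpy, scipy, OpenCV 4.12 (cv2) and the standard library are available. Lean on these libraries where they do the work, as an engineer would, in place of code of your own. Each camera call takes 0.05 s, during which the arm holds its last target. There are 200 camera calls.

## Task

With the light path still empty, turn the zero knob on the light checker until its yellow pointer reads zero (points at the red mark) and leave it there. Then pick up the blue-capped optical cell by its two frosted faces only, with nothing ever touching its clear windows, and hold it upright in the middle of the light path between the lamp and the detector, windows facing the two lenses, clear of the checker itself. Finish while still holding it there, and leave everything else where it is.

Things in the scene. Friction and masses are not known exactly. Their poses are not given: they have to be found in the camera images.
- checker: the light checker, fixed: black base plate 130 mm (its x) by 350 mm (its y), 15 mm thick; origin at the centre of its underside, on the table. At its +y end a white console 118 by 120 mm, top 60 mm above the table, with the zero knob on it. Towards -y two white towers, lamp (red strip on top) then detector (blue strip). The light runs along its y axis
- beam (a point): the middle of the light path, 110 mm above the table, at x 0, y -75 mm of the checker; its axes, y along the light. Half-way between the two lens faces, 70 mm apart: black barrels 30 mm across and 15 mm long on the towers (50 mm in x by 35 mm in y, tops 130 mm above the table, 100 mm apart). Open below it down to the base plate, 95 mm lower
- zero_knob (a joint): angle of the zero knob about its vertical axis, rad, growing anticlockwise seen from above; 0 = yellow pointer at the long red mark (on the checker's -x side), where it must be set. It starts between 0.5 and 1.4, stays where it is left (friction 0.04 N m), stops at +-1.8
- knob_grip (a point): on the knob axis (x 0, y 110 mm of the checker), 90 mm above the table, turning with the knob: a grey round skirt 48 mm across (top 74 mm above the table) and on it an upright grip bar 44 mm long, 12 mm wide, 28 mm tall (top 102 mm above the table). The bar lies along this point's x axis, the pointer towards its -x
- cell_center (a point): centre, 27.5 mm above the underside, of the cell to be held: blue cap, white frosted body 20 (x) by 28 (y) by 55 mm tall, 50 g. The two frosted faces, the wider ones, look to its own +-x, 20 mm apart; the two clear windows (blue-green, 14 by 40 mm, 1.5 mm proud, 31 mm over both) to its own +-y. z is up. Stands loose on the tray, in any of its three places
- cell: the same optical cell; origin at the centre of its underside, same axes
- cell_windows: the two clear windows of the blue-capped cell (part of it; origin and axes as the cell's): nothing may touch them
- tray: dark grey fixed tray plate 75 (x) by 290 (y) by 6 mm thick, three cells standing on it about 88 mm apart along its y; origin under its centre
- spare_a: another cell of the same shape with a grey cap, standing loose on the tray; origin at the centre of its underside; leave it
- spare_b: as spare_a
- cleaner: loose white bottle with red cap, 56 mm across, 130 mm tall; origin under its centre; leave it
- tape: loose yellow roll of tape lying flat, 90 mm across, 22 mm tall; leave it
- driver: loose screwdriver with red handle; leave it
- carton: loose small cardboard box 90 by 120 by 60 mm tall; leave it
- screw_cup: loose aluminium bowl, 70 mm across, 45 mm tall; leave it

How it is judged:
On the way, in this order (a step that is already met when the one before it is completed fails the run):
1. the zero knob's pointer reads zero, within 0.12 rad, and is at rest (value of joint zero_knob between -0.12 and 0.12 rad and velocity of joint zero_knob between -0.05 and 0.05 rad/s), for 0.2 s.
2. the blue-capped cell is gripped and lifted clear of the tray (height (world z) of cell_center above 0.06 m and contact force between the fingers and cell above 1 N), for 0.2 s.
At the end, for the whole second after the job is handed in: The cell is held still by the fingers, upright within 0.12 rad, windows square to the light within 0.15 rad, its centre within 5 mm sideways, 10 mm in height and 12 mm along the light of the middle of the light path, not touching the checker; the zero knob still reads zero within 0.12 rad (value of joint zero_knob between -0.12 and 0.12 rad and x of cell_center in the frame of beam between -0.005 and 0.005 m and y of cell_center in the frame of beam between -0.012 and 0.012 m and z of cell_center in the frame of beam between -0.01 and 0.01 m and angle between the y axis of cell_center and the y axis of beam, either way round below 0.15 rad and angle between cell_center's own z axis and vertical below 0.12 rad and linear speed of cell below 0.02 m/s and contact force between the fingers and cell above 1 N and contact force between cell and checker below 0.1 N); the arm keeps its last pose, push and grip.
It fails at once if something touches the cell's clear windows (contact force between cell_windows and anything else above 0.5 N).
It fails at once if the cell is in the light path before the knob is at zero (distance between cell_center and beam below 0.03 m and (value of joint zero_knob above 0.12 rad or value of joint zero_knob below -0.12 rad)).
It fails at once if a spare cell is displaced by more than 15 mm (distance of any of spare_a, spare_b from where it was at the start of the episode above 0.015 m).
It fails at once if another thing on the table is displaced by more than 30 mm (distance of any of cleaner, tape, driver, carton, screw_cup from where it was at the start of the episode above 0.03 m).
It also fails if it takes over 48 s, if anything falls off the work surface, if the arm or the gripper's body presses on something with over 40 N, if the wrist force passes 120 N, or if a joint passes its speed limit or range.

## Working session

There is one attempt and no reset: what is moved stays moved. The work goes in short steps, Python scripts to look and compute and a tool call to move; the robot and the scene stay as the last step left them, time stands still between calls to the robot, and variables do not carry over. Pictures are saved under pics/ and viewed, at most 10 in all, crops included, and the job is handed in when it is done.

Besides the shell and the picture viewer there is one more tool, called after "Request:" by a JSON object that holds its "fn" and its "kwargs", one argument or row to a line. apply_moves: Moves the arm, as the interface text tells. Its arguments: {"type":"object","properties":{"claw":{"type":"array"},"xyz":{"type":"array"},"twist":{"type":"array"},"force":{"type":"number"}},"required":["claw","xyz","twist"]}

```bash
mkdir -p pics
cat > h.py <<'E'
import numpy as np, cv2
from workcell import bot
def proj(f,P):
    P=np.atleast_2d(P); V=np.array(f["view"]); c=(V[:3,:3]@P.T).T+V[:3,3]
    F=210/np.tan(np.radians(f["vfov"])/2)
    return np.c_[f["cx"]+F*c[:,0]/-c[:,2], f["cy"]-F*c[:,1]/-c[:,2]]
def unproj(f,uv,z):
    uv=np.atleast_2d(uv).astype(float);V=np.array(f["view"]);F=210/np.tan(np.radians(f["vfov"])/2)
    d=np.c_[(uv[:,0]-f["cx"])/F,-(uv[:,1]-f["cy"])/F,-np.ones(len(uv))]@V[:3,:3]
    o=-V[:3,:3].T@V[:3,3]
    return o+d*((z-o[2])/d[:,2])[:,None]
E
python3 - <<'E'
from h import *
import pickle
np.set_printoptions(precision=4,suppress=True)
fs={}
for n in("side","top"):
    f=bot.grab_frame(n);fs[n]=f
    cv2.imwrite(f"pics/{n}0.png",cv2.resize(f["img"][:,:,::-1],(800,600),interpolation=cv2.INTER_CUBIC))
    print(n,{k:v for k,v in f.items() if k!="img"})
    for q in("checker","knob_grip","cell","tray","spare_a","cleaner","carton","screw_cup","tape","driver","cell_windows"):
        print(q,[(round(d["score"],2),np.round(d["position"],3)) for d in bot.find_in(n,q)[:3]])
pickle.dump(fs,open("f0.pkl","wb"))
print(bot.observe())
E
```

```text
side {'vfov': 54.58109091972009, 'cx': 279.6542804696607, 'cy': 202.960340779992, 'view': array([[-0.9822, -0.1871, -0.0195,  0.5336],
       [ 0.0874, -0.5458,  0.8333, -0.1084],
       [-0.1665,  0.8168,  0.5524, -1.0236],
       [ 0.    ,  0.    ,  0.    ,  1.    ]])}
checker [(0.7, array([0.63 , 0.174, 0.058]))]
knob_grip [(0.69, array([0.637, 0.216, 0.081])), (0.61, array([0.442, 0.15 , 0.044]))]
cell [(0.72, array([ 0.439, -0.016,  0.039])), (0.56, array([ 0.434, -0.025,  0.047]))]
tray [(0.58, array([0.426, 0.11 , 0.007]))]
spare_a [(0.63, array([0.438, 0.061, 0.046])), (0.57, array([0.445, 0.149, 0.044])), (0.32, array([ 0.434, -0.02 ,  0.043]))]
cleaner [(0.79, array([0.479, 0.422, 0.079])), (0.19, array([ 0.431, -0.022,  0.046]))]
carton [(0.73, array([0.67 , 0.457, 0.06 ]))]
screw_cup [(0.74, array([ 0.636, -0.418,  0.017])), (0.71, array([0.404, 0.453, 0.028]))]
tape [(0.59, array([ 0.471, -0.414,  0.015]))]
driver [(0.62, array([ 0.639, -0.419,  0.017]))]
cell_windows []
top {'vfov': 57.202577027679084, 'cx': 277.325879273099, 'cy': 205.01930750179073, 'view': array([[-0
[... 624 characters left out ...]

tape [(0.93, array([ 0.461, -0.432,  0.021]))]
driver [(0.8, array([ 0.636, -0.424,  0.024])), (0.38, array([0.442, 0.055, 0.062]))]
cell_windows [(0.44, array([0.435, 0.058, 0.006]))]
{'clock': 1.2, 'qpos': array([-1.2082,  0.5214, -0.0363,  1.5995,  0.0212,  1.0211, -0.1128]), 'qd': array([-0.0032, -0.0001,  0.0014,  0.001 ,  0.0004, -0.0008, -0.0006]), 'joint_efforts': array([ -0.0001, -92.6799,   1.9785, -37.0257,   0.0182,   0.0014,
        -0.0001]), 'position': array([0.2622, 0.5673, 0.2313]), 'tool_rot': array([-3.1416, -0.    ,  2.7087]), 'force': array([-0.4575,  0.7608,  0.2395]), 'moment': array([-0.0041, -0.0623,  0.0287]), 'finger_force': 0.0, 'grip_width': 0.0857288064709958}
```

View pics/top0.png

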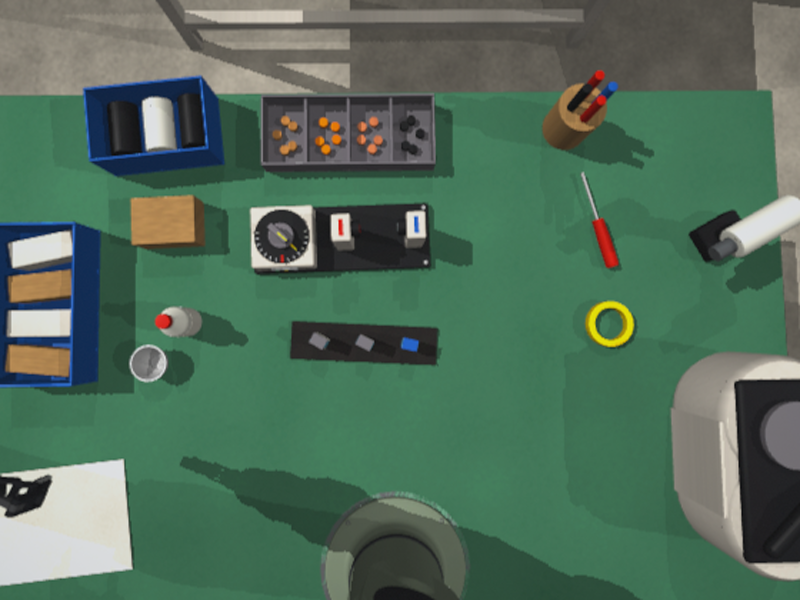

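View pics/side0.png

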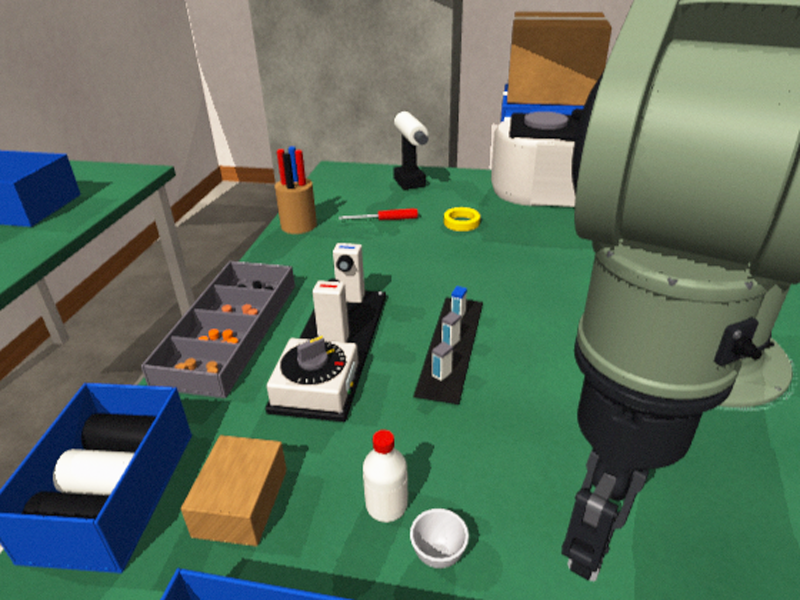

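The top view (800x600 scale) shows the checker at about (340,238), with console and knob at (283,237) and the pointer towards lower right. The red mark is at (282,258) and the blue cell at (410,345). I'll zoom in on these.

Run:
```python
from h import *
import pickle
fs=pickle.load(open("f0.pkl","rb"));f=fs["top"]
c=f["img"][138:258,168:312,::-1]
cv2.imwrite("pics/topc.png",cv2.resize(c,None,fx=5,fy=5,interpolation=cv2.INTER_CUBIC))
f=fs["side"]
c=f["img"][165:295,185:345,::-1]
cv2.imwrite("pics/sidec.png",cv2.resize(c,None,fx=4.6,fy=4.6,interpolation=cv2.INTER_CUBIC))
```

```text
(no output)
```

View pics/topc.png

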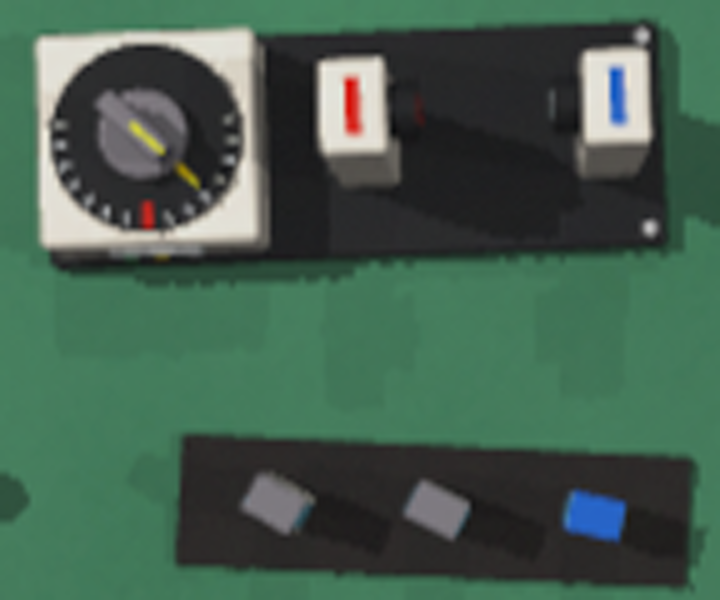

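View pics/sidec.png

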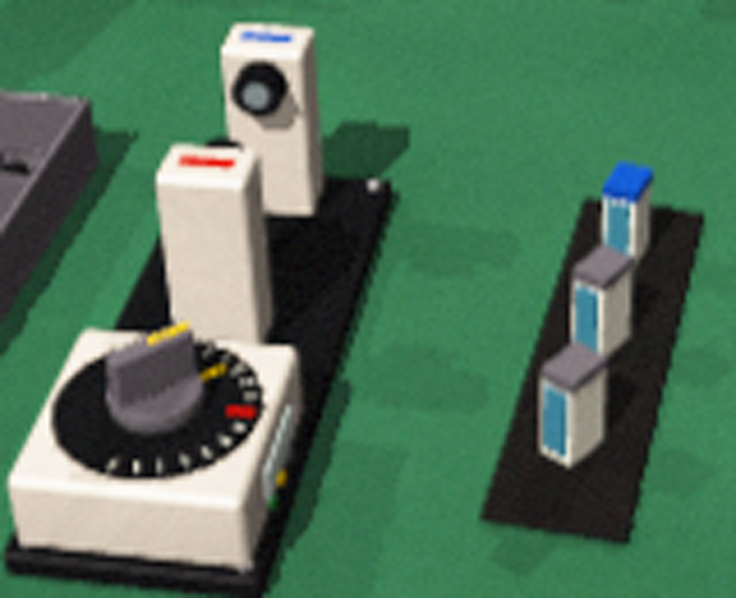

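The crops show:
- **Top:** pointer running from the knob centre (142,132) to (195,187), with the red mark at (148,214). The tower strips are at (352,105) and (617,96), and the blue cap is centred near (595,515).
- **Side:** the cell windows face along y.

Next I'll fit poses.

Run:
```python
from h import *
import pickle
from scipy.optimize import least_squares
np.set_printoptions(precision=4,suppress=True)
fs=pickle.load(open("f0.pkl","rb"))
T=np.array([[38,36,59,170,60],[43,247,-59,170,60],[253,30,59,50,60],[262,243,-59,50,60],[352,105,0,-7.5,130],[617,96,0,-142.5,130],[653,22,65,-175,15],[667,243,-65,-175,15]],float)
S=np.array([[266,38,0,-142.5,130],[207,161,0,-7.5,130],[390,185,-65,-175,15],[8,545,65,175,15]],float)
def place(p,L):
    c,s=np.cos(p[2]),np.sin(p[2]);return (L@np.array([[c,-s,0],[s,c,0],[0,0,1]]).T)+[p[0],p[1],0]
tu=T[:,:2]/5+[168-.4,138-.4];su=S[:,:2]/4.6+[185-.4,165-.4]
rt=lambda p:(proj(fs["top"],place(p,T[:,2:]/1e3))-tu).ravel()
rs=lambda p:(proj(fs["side"],place(p,S[:,2:]/1e3))-su).ravel()
for n,r in(("top",rt),("side",rs),("both",lambda p:np.r_[rt(p),rs(p)])):
    o=least_squares(r,[.634,.1,.03],loss="soft_l1",x_scale=[.1,.1,.1]);print(n,o.x);print(r(o.x).reshape(-1,2).T)
p=o.x
f=fs["top"]
hsv=cv2.cvtColor(f["img"],cv2.COLOR_RGB2HSV)
def seg(f,lo,hi,box):
    m=cv2.inRange(cv2.cvtColor(f["img"],cv2.COLOR_RGB2HSV),lo,hi);k=np.zeros_like(m);x0,y0,x1,y1=box;k[y0:y1,x0:x1]=m[y0:y1,x0:x1];return np.argwhere(k)[:,::-1]
px=seg(f,(105,120,60),(125,255,255),(270,230,305,252))
w=unproj(f,px,.061)[:,:2].astype(np.float32);r=cv2.minAreaRect(w*1000);print("cap top",len(px),w.mean(0),r)
px=seg(fs["side"],(105,150,60),(125,255,255),(310,195,335,215));print("side cap px",px.mean(0),len(px))
y=seg(f,(20,90,90),(35,255,255),(180,150,212,180));yw=unproj(f,y,.08)[:,:2];print(len(y))
# yellow on bar top z .102 and on dial z~.062
for b,z in(((100,110,168,160),.102),((170,150,205,195),.062)): pass
a=lambda uv,z:unproj(f,np.array(uv)/5+[167.6,137.6],z)[:,:2]
bar=a([[132,124],[162,153]],.102);ptr=a([[178,164],[198,188]],.062)
for q in(bar,ptr):
    d=q[1]-q[0];print(q,"ang",np.arctan2(d[1],d[0])-np.pi-p[2]+ (2*np.pi))
print("knob",place(p,np.array([[0,.110,0]])),"beam",place(p,np.array([[0,-.075,.11]])))
kn=place(p,np.array([[0,.11,0]]))[0,:2];d=ptr[1]-kn;print("ptr from centre",np.arctan2(d[1],d[0])+np.pi-p[2])
```

```text
top [0.6459 0.0971 0.0276]
[[-0.9661 -0.8114  0.1857 -0.1561  0.1313  0.1265  1.0611  0.3854]
 [-0.1192  0.7631 -0.6053 -0.2394  0.301   0.0287 -0.5796  0.4108]]
side [0.6465 0.0951 0.039 ]
[[-0.0164  0.3546  0.1966 -0.5074]
 [-0.547  -0.2078 -2.014   1.7415]]
both [0.646  0.0969 0.0311]
[[-0.975  -0.6664  0.1726 -0.0162  0.1958  0.1813  1.0281  0.5125  0.3947
   0.3632  0.6751 -1.1116]
 [ 0.0431  0.9211 -0.5959 -0.2362  0.2293 -0.2267 -0.8429  0.1369 -0.1893
   0.207  -1.5339  2.1106]]
cap top 98 [ 0.4346 -0.0334] ((434.9117126464844, -32.4990119934082), (32.23189163208008, 23.164278030395508), 77.8202896118164)
side cap px [321.0317 204.1905] 63
25
[[0.6434 0.2069]
 [0.628  0.1913]] ang 0.7577417809996794
[[0.6283 0.1899]
 [0.615  0.1792]] ang 0.6511471853610962
knob [[0.6426 0.2068 0.    ]] beam [[0.6484 0.0219 0.11  ]]
ptr from centre 0.7567144108355678
```

Request:
{"fn": "apply_moves", "kwargs": {
  "claw": [0.05,0.05,0.05,0.05,0.05,0.05,0.05,0.05,0.05,0.05,0.05,0.05,0.05,0.05,0.05,0.05,0.05,0.05,0.05,0.05],
  "xyz": [
    [-0.0414,-0.014,0],
    [-0.0414,-0.014,0],
    [-0.0414,-0.014,0],
    [-0.0414,-0.014,0],
    [-0.0414,-0.014,0],
    [-0.0414,-0.014,0],
    [-0.0414,-0.014,0],
    [-0.0414,-0.014,0],
    [-0.0414,-0.014,0],
    [-0.0414,-0.014,0],
    [-0.0414,-0.014,0],
    [-0.0414,-0.014,0],
    [0,0,0],
    [0,0,0],
    [0,0,0],
    [0,0,0],
    [0,0,0],
    [0,0,0],
    [0,0,0],
    [0,0,0]
  ],
  "twist": [
    [0,0,0],
    [0,0,0],
    [0,0,0],
    [0,0,0],
    [0,0,0],
    [0,0,0],
    [0,0,0],
    [0,0,0],
    [0,0,0],
    [0,0,0],
    [0,0,0],
    [0,0,0],
    [0,0,0.148],
    [0,0,0.148],
    [0,0,0.148],
    [0,0,0.148],
    [0,0,0.148],
    [0,0,0.148],
    [0,0,0.148],
    [0,0,0.148]
  ]
}}

```text
clock: 3.2
position: [0.6427, 0.2065, 0.2313]
tool_rot: [3.142, 0.0, 1.519]
force: [0.3, 0.3, -0.4]
grip_width: 0.0504
finger_force: 0.0
```

Request:
{"fn": "apply_moves", "kwargs": {
  "claw": [0.05,0.05,0.05,0.05,0.05,0.05,0.05,0.05,0.05,0.05],
  "xyz": [
    [0,0,0],
    [0,0,0],
    [0,0,0],
    [0,0,0],
    [0,0,0],
    [0,0,0.03],
    [0,0,0.03],
    [0,0,0.03],
    [0,0,0.025],
    [0,0,0]
  ],
  "twist": [
    [0,0,0.147],
    [0,0,0.147],
    [0,0,0.147],
    [0,0,0.147],
    [0,0,0.147],
    [0,0,0],
    [0,0,0],
    [0,0,0],
    [0,0,0],
    [0,0,0]
  ]
}}

```text
clock: 4.2
position: [0.6409, 0.2062, 0.1132]
tool_rot: [-3.14, 0.004, 0.79]
force: [-0.4, 0.2, 0.7]
grip_width: 0.0498
finger_force: 0.0
```

Run:
```python
from h import *
f=bot.grab_frame("side")
c=f["img"][150:300,150:350,::-1]
cv2.imwrite("pics/s2.png",cv2.resize(c,None,fx=4,fy=4,interpolation=cv2.INTER_CUBIC))
print(bot.observe()["qpos"])
```

```text
[-0.68162285  0.78428716  0.46722159  1.56616634 -0.41978326  0.89487495
 -0.84660055]
```

View pics/s2.png

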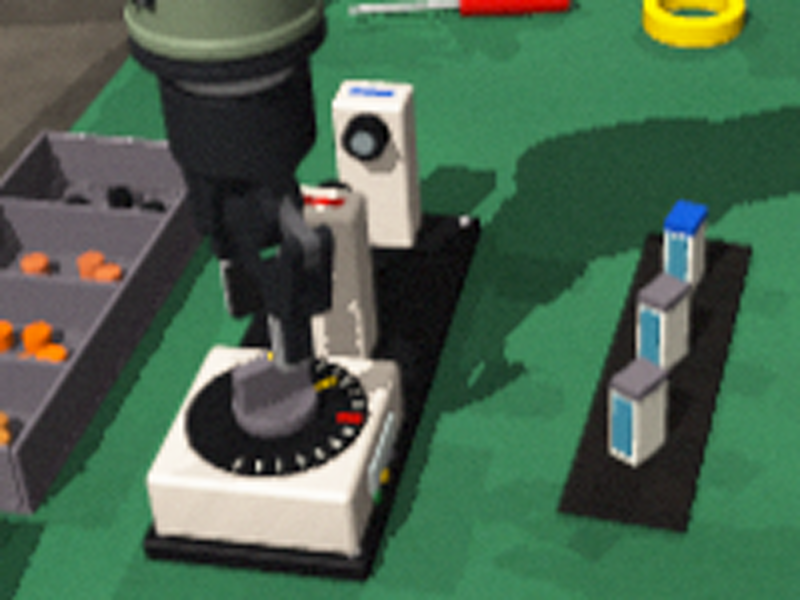

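The fingers straddle the bar (side crop: bar near (270,385), near fingertip at (290,360)). I'll lower, close and turn.

Request:
{"fn": "apply_moves", "kwargs": {
  "claw": [0.05,0.05,0.05,0.0,0.0,0.0,0.0,0.0],
  "xyz": [
    [0,0,0.016],
    [0,0,0.016],
    [0,0,0],
    [0,0,0],
    [0,0,0],
    [0,0,0],
    [0,0,0],
    [0,0,0]
  ],
  "twist": [
    [0,0,0],
    [0,0,0],
    [0,0,0],
    [0,0,0],
    [0,0,0],
    [0,0,0],
    [0,0,0],
    [0,0,0]
  ],
  "force": 25
}}

```text
clock: 5.05
position: [0.6429, 0.2068, 0.0851]
tool_rot: [3.141, -0.001, 0.79]
force: [-2.8, -0.4, 6.8]
grip_width: 0.0112
finger_force: 30.0
```

Request:
{"fn": "apply_moves", "kwargs": {
  "claw": [0,0,0,0,0,0,0,0,0,0],
  "xyz": [
    [0,0,0],
    [0,0,0],
    [0,0,0],
    [0,0,0],
    [0,0,0],
    [0,0,0],
    [0,0,0],
    [0,0,0],
    [0,0,0],
    [0,0,0]
  ],
  "twist": [
    [0,0,0.095],
    [0,0,0.095],
    [0,0,0.095],
    [0,0,0.095],
    [0,0,0.095],
    [0,0,0.095],
    [0,0,0.095],
    [0,0,0.095],
    [0,0,0],
    [0,0,0]
  ]
}}

```text
clock: 6.05
position: [0.6428, 0.2071, 0.0851]
tool_rot: [-3.141, -0.001, 0.03]
force: [-2.9, 2.0, 8.4]
grip_width: 0.0111
finger_force: 30.2
```

Run:
```python
from h import *
f=bot.grab_frame("side")
c=f["img"][220:300,180:270,::-1]
cv2.imwrite("pics/s3.png",cv2.resize(c,None,fx=7,fy=7,interpolation=cv2.INTER_CUBIC))
```

```text
(no output)
```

View pics/s3.png

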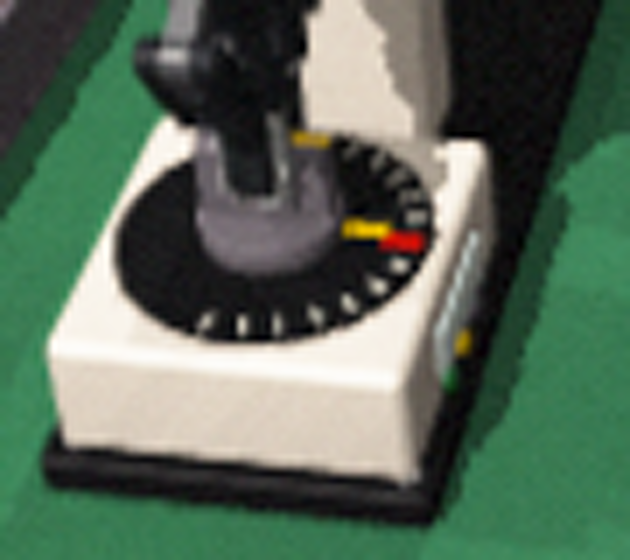

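Run:
```python
from h import *
np.set_printoptions(precision=1,suppress=True)
f=bot.grab_frame("side"); hsv=cv2.cvtColor(f["img"],cv2.COLOR_RGB2HSV)
for n,lo,hi in(("yel",(20,130,100),(35,255,255)),("red",(0,150,100),(8,255,255))):
    m=cv2.inRange(hsv,lo,hi)[220:300,180:270]
    k,l,s,c=cv2.connectedComponentsWithStats(m); print(n,[(s[i].tolist(),((c[i]+.5)*7).round(0)) for i in range(1,k)])
psi=.031;x,y=.6426,.207
def P(r,th,z): a=np.pi+th+psi; return [x+r*np.cos(a),y+r*np.sin(a),z]
for z in(.061,.064,.068):
  for th in(0,.1,.2): print(z,th,((proj(f,[P(.027,th,z),P(.037,th,z),P(.045,th,z)])-[180,220])*7+3.5).tolist())
```

```text
yel [([42, 19, 5, 2, 10], array([312., 140.])), ([49, 31, 7, 3, 15], array([365., 229.])), ([65, 47, 2, 4, 6], array([462., 343.]))]
red [([54, 33, 7, 3, 16], array([402., 242.]))]
0.061 0 [[359.37757675103245, 242.7031491356429], [389.34887647450137, 245.42643646718713], [413.3920213562038, 247.61107285169288]]
0.061 0.1 [[361.08959280403917, 237.2639470607984], [391.5973589903959, 237.9590066880095], [416.0313129937108, 238.51568641529914]]
0.061 0.2 [[361.97283181033094, 231.8323098987709], [392.70615659537333, 230.51533924235397], [417.280964409998, 229.462270594386]]
0.064 0 [[358.5827329859467, 235.624890045007], [388.6067444040773, 238.34222979672182], [412.69229420697786, 240.52210579696248]]
0.064 0.1 [[360.29973741989454, 230.19303694819632], [390.86171751570964, 230.88487232166557], [415.339141808976, 231.4389708429134]]
0.064 0.2 [[361.1864723096866, 224.7688469899922], [391.97494270811603, 223.45141772487924], [416.59382452860876, 222.3979832747442]]
0.068 0 [[357.5184878413012, 226.1475522326612], [387.6130704713075, 228.85686757706418], [411.7553932945152, 231.03032073568133]]
0.068 0.1 [[359.2421821148752, 220.72563487560413], [389.8767478388015, 221.41312816233267], [414.41237368027566, 221.96375056069493]]
0.068 0.2 [[360.13360841369035, 215.3115121815872], [390.99591487270544, 213.99347947550527], [415.6738085389434, 212.93956372191406]]
```

Request:
{"fn": "apply_moves", "kwargs": {
  "claw": [0.05,0.05,0.05,0.05,0.05,0.05,0.05,0.05,0.06,0.06,0.06,0.06,0.06,0.06,0.06,0.06,0.06,0.06,0.06,0.06],
  "xyz": [
    [0,0,0],
    [0,0,0],
    [0,0,0],
    [0,0,-0.03],
    [0,0,-0.03],
    [0,0,-0.03],
    [0,0,-0.03],
    [0,0,-0.03],
    [-0.027,0.0292,0],
    [-0.027,0.0292,0],
    [-0.027,0.0292,0],
    [-0.027,0.0292,0],
    [-0.027,0.0292,0],
    [-0.027,0.0292,0],
    [-0.027,0.0292,0],
    [-0.027,0.0292,0],
    [0,0,0],
    [0,0,0],
    [0,0,0],
    [0,0,0]
  ],
  "twist": [
    [0,0,0],
    [0,0,0],
    [0,0,0],
    [0,0,0],
    [0,0,0],
    [0,0,0],
    [0,0,0],
    [0,0,0],
    [0,0,0],
    [0,0,0],
    [0,0,0],
    [0,0,0],
    [0,0,0],
    [0,0,0],
    [0,0,0],
    [0,0,0],
    [0,0,-0.148],
    [0,0,-0.148],
    [0,0,-0.148],
    [0,0,-0.148]
  ]
}}

```text
clock: 8.15
position: [0.4337, -0.0336, 0.2345]
tool_rot: [3.142, -0.0, 0.628]
force: [-0.4, 0.9, 0.8]
grip_width: 0.0597
finger_force: 0.0
```

Run:
```python
from h import *
f=bot.grab_frame("top")
c=f["img"][138:198,168:232,::-1]
cv2.imwrite("pics/t4.png",cv2.resize(c,None,fx=10,fy=10,interpolation=cv2.INTER_CUBIC)[:600])
o=bot.observe();print(o["position"],o["tool_rot"],o["qpos"])
```

```text
[ 0.43373253 -0.03359734  0.2345341 ] [ 3.14141728e+00 -6.11016872e-04  6.37311447e-01] [-0.66789093  0.27106255  0.74098827  2.09571911 -0.24164936  0.85766552
 -0.71912175]
```

View pics/t4.png

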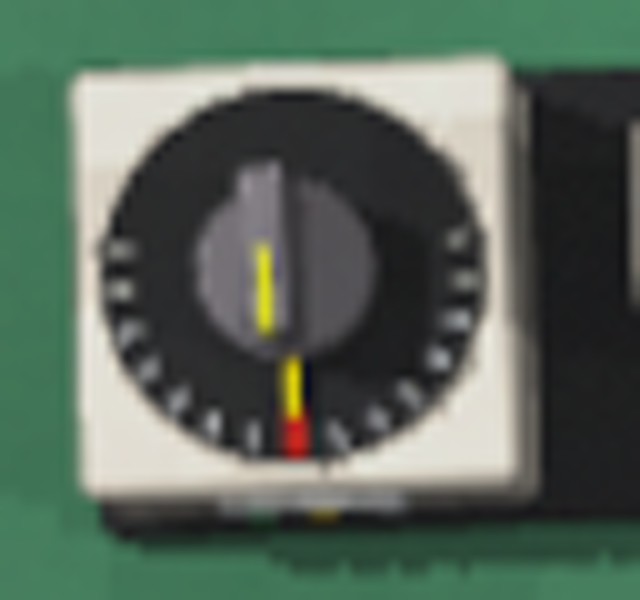

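The pointer at (292,385) lines up with the red mark at (296,437), so the zero is set. Next I'll go down to the cell.

Request:
{"fn": "apply_moves", "kwargs": {
  "claw": [0.06,0.06,0.06,0.06,0.06,0.06,0.06,0.06,0.06,0.06,0.06,0.06,0.06],
  "xyz": [
    [0,0,0],
    [0,0,0],
    [0,0,0],
    [0,0,0],
    [0,0,0],
    [0,0,0.035],
    [0,0,0.035],
    [0,0,0.035],
    [0,0,0.035],
    [0,0,0.025],
    [0,0,0.025],
    [0,0,0.025],
    [0,0,0]
  ],
  "twist": [
    [0,0,-0.147],
    [0,0,-0.147],
    [0,0,-0.147],
    [0,0,-0.147],
    [0,0,-0.147],
    [0,0,0],
    [0,0,0],
    [0,0,0],
    [0,0,0],
    [0,0,0],
    [0,0,0],
    [0,0,0],
    [0,0,0]
  ]
}}

```text
clock: 9.5
position: [0.4324, -0.0339, 0.0173]
tool_rot: [-3.138, 0.001, 1.353]
force: [-0.3, 0.0, 0.7]
grip_width: 0.0596
finger_force: 0.0
```

Run:
```python
from h import *
f=bot.grab_frame("side")
c=f["img"][170:290,265:385,::-1]
cv2.imwrite("pics/s5.png",cv2.resize(c,None,fx=5,fy=5,interpolation=cv2.INTER_CUBIC))
```

```text
(no output)
```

View pics/s5.png

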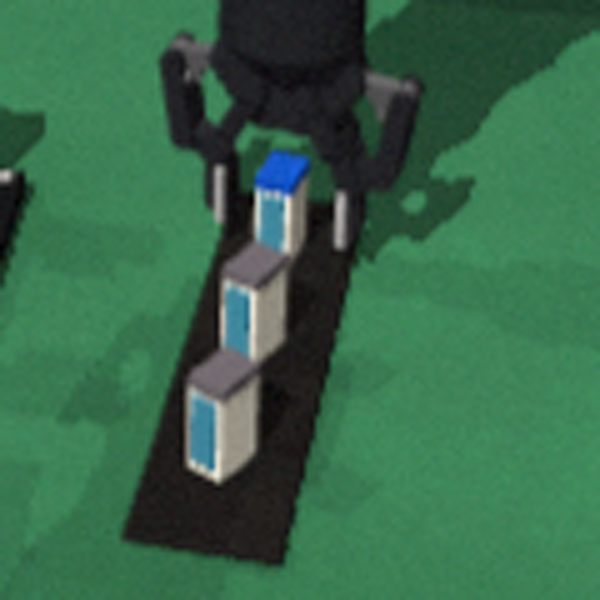

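The open pads, at (218,190) and (343,220), straddle the blue cell on its frosted sides. Closing now, then lifting.

Request:
{"fn": "apply_moves", "kwargs": {
  "claw": [0.0,0.0,0.0,0.0,0.0,0.0,0.0,0.0,0.0,0.0,0.0,0.0,0.0],
  "xyz": [
    [0,0,0],
    [0,0,0],
    [0,0,0],
    [0,0,0],
    [0,0,0],
    [0,0,0],
    [0,0,-0.01],
    [0,0,-0.03],
    [0,0,-0.04],
    [0,0,-0.04],
    [0,0,-0.04],
    [0,0,-0.04],
    [0,0,0]
  ],
  "twist": [
    [0,0,0],
    [0,0,0],
    [0,0,0],
    [0,0,0],
    [0,0,0],
    [0,0,0],
    [0,0,0],
    [0,0,0],
    [0,0,0],
    [0,0,0],
    [0,0,0],
    [0,0,0],
    [0,0,0]
  ],
  "force": 25
}}

```text
clock: 10.85
position: [0.4353, -0.0335, 0.224]
tool_rot: [3.136, -0.004, 1.356]
force: [0.9, -0.1, -0.8]
grip_width: 0.0197
finger_force: 26.8
```

Run:
```python
from h import *
np.set_printoptions(precision=4,suppress=True)
f=bot.grab_frame("side"); o=bot.observe();t=o["position"];print(t,o["tool_rot"])
m=cv2.inRange(cv2.cvtColor(f["img"],cv2.COLOR_RGB2HSV),(85,90,60),(125,255,255))
u,v=proj(f,[t+[0,0,.02]])[0];print("px",u,v)
u,v=int(u),int(v)
c=f["img"][v-40:v+40,u-45:u+45,::-1]
cv2.imwrite("pics/s6.png",cv2.resize(c,None,fx=7,fy=7,interpolation=cv2.INTER_CUBIC))
for dz in(.043,-.012): print(dz,(proj(f,[t+[0,0,dz]])[0]-[u-45,v-40])*7)
```

```text
[ 0.4345 -0.0331  0.2218] [ 3.1377 -0.0028  1.3571]
px 324.2093531334569 141.57977009468556
0.043 [319.2126 222.5564]
-0.012 [312.7587 367.0449]
```

View pics/s6.png

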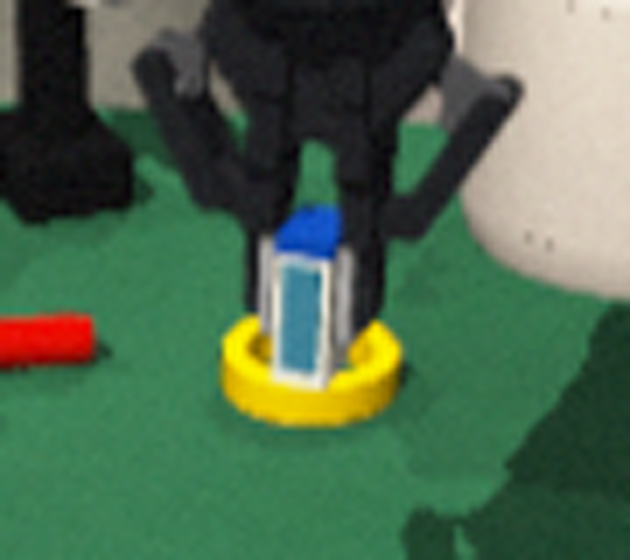

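The cell is held upright between the pads (window at (300,320), cap at (310,232)). Next I'll carry it above the beam.

Request:
{"fn": "apply_moves", "kwargs": {
  "claw": [0,0,0,0,0,0,0,0,0,0,0,0],
  "xyz": [
    [0.0142,0.0282,0],
    [0.0142,0.0282,0],
    [0.0142,0.0282,0],
    [0.0142,0.0282,0],
    [0.0142,0.0282,0],
    [0.0142,0.0282,0],
    [0.0142,0.0282,0],
    [0,0,0],
    [0,0,0],
    [0,0,0],
    [0,0,0],
    [0,0,0]
  ],
  "twist": [
    [0,0,0],
    [0,0,0],
    [0,0,0],
    [0,0,0],
    [0,0,0],
    [0,0,0],
    [0,0,0],
    [0,0,-0.122],
    [0,0,-0.122],
    [0,0,0],
    [0,0,0],
    [0,0,0]
  ]
}}

```text
clock: 12.1
position: [0.6474, 0.0217, 0.2192]
tool_rot: [-3.141, 0.0, 1.598]
force: [-0.9, -0.2, 0.4]
grip_width: 0.0195
finger_force: 26.7
```

Request:
{"fn": "apply_moves", "kwargs": {
  "claw": [0,0,0,0,0,0,0,0,0,0,0,0],
  "xyz": [
    [0,0.001,0.0176],
    [0,0,0.0176],
    [0,0,0.0176],
    [0,0,0.0176],
    [0,0,0.0176],
    [0,0,0.0176],
    [0,0,0.0176],
    [0,0,0],
    [0,0,0],
    [0,0,0],
    [0,0,0],
    [0,0,0]
  ],
  "twist": [
    [0,0,0],
    [0,0,0],
    [0,0,0],
    [0,0,0],
    [0,0,0],
    [0,0,0],
    [0,0,0],
    [0,0,0],
    [0,0,0],
    [0,0,0],
    [0,0,0],
    [0,0,0]
  ]
}}

```text
clock: 13.3
position: [0.649, 0.0219, 0.0968]
tool_rot: [3.141, -0.0, 1.601]
force: [-0.8, 0.1, -0.5]
grip_width: 0.0199
finger_force: 26.7
```

Run:
```python
from h import *
np.set_printoptions(precision=4,suppress=True)
o=bot.observe();print(o["position"],o["tool_rot"],np.abs(o["qd"]).max(),o["force"],o["grip_width"])
f=bot.grab_frame("side")
t=o["position"];u,v=proj(f,[t+[0,0,.014]])[0].astype(int)
c=f["img"][v-40:v+40,u-45:u+45,::-1]
cv2.imwrite("pics/s7.png",cv2.resize(c,None,fx=7,fy=7,interpolation=cv2.INTER_CUBIC))
for dx in(-.01,.01):
  for dz in(.1375,.0825): print(dx,dz,(proj(f,[[.6484+dx,.0219+.014,dz]])[0]-[u-45,v-40])*7+3.5)
```

```text
[0.649  0.0219 0.0968] [ 3.1407 -0.0002  1.6006] 0.004511281109631051 [-0.7784  0.1294 -0.54  ] 0.01987052996191621
-0.01 0.1375 [331.1032 249.2988]
-0.01 0.0825 [342.2385 376.4717]
0.01 0.1375 [277.5866 244.8368]
0.01 0.0825 [290.2232 371.7375]
```

View pics/s7.png

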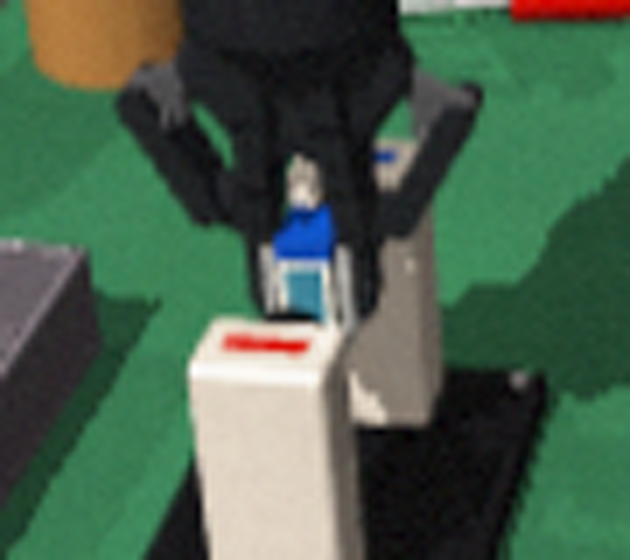

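The cell hangs between the towers, with its cap front at x 275–333 px against a predicted 278–331. It sits centred and clear of the lenses, so I'm handing it in.

```bash
python3 -c "
from workcell import bot
print(bot.job_done())"
```

```text
the job is handed in; nothing more can be done
None
```

The job is handed in, with no verdict reported back: the zero knob pointer sits on the red mark, and the blue-capped cell is held upright by its frosted faces at the middle of the light path, within about 1 mm by my measurements.

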